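# Unpin the annealing oven and hold its lid for the glassblower

## Task

Open the small annealing oven for the glassblower, who needs both hands for the baubles inside: draw the locking pin out sideways from the clevis on the oven's front, lay it down in the steel tray without dropping it, then lift the lid by its bar handle. The lid has no stay and falls shut when let go, so finish while holding it still at 40 degrees open, without swinging it wide on the way, and leave the other things on the bench where they are.

Things in the scene. Friction and masses are not known exactly. Their poses are not given: they have to be found in the camera images.
- oven: Fixed bench-top annealing oven, a bare steel box 200 deep (x), 260 wide (y), lid top at 147 mm. Origin on the bench under its centre; x points from its front to its back, y to its left seen from the robot. A grey control strip sits low on its front (-x), the lid's bar handle above it, a pinned clevis near the right front corner. Fixed baubles stand inside, below the rim.
- clevis (a point): Middle of the clevis on the oven's front, frame as the oven's: two 5 mm steel lugs 26 mm apart (13 mm to each side along y), 34 mm out from the front. A tongue of the lid hangs between them; the locking pin passes through all three along y at this point, 20 mm in front of the oven's front face.
- oven_lid (a joint): Angle of the lid about its hinge, rad: 0 shut, growing as the front of the lid is lifted (0.70 = 40 degrees, stop at 1.75). 0.5 to 0.8 kg, no spring, almost no friction: it falls shut when let go. While the pin is in, it lifts only by a degree or two.
- lid_handle (a point): Centre of the lid's handle: round wooden bar, 16 mm thick, 90 long, along the oven's y, on a steel arm at each end; 37 mm open gap between the bar and the lid's front face, nothing under the bar for 60 mm. 137 mm above the bench when shut. Moves with the lid; x points from handle towards the hinge, y along the bar.
- lid_hinge (a point): Point of the lid's hinge line (which runs along the oven's y) straight behind the handle: 125 mm above the bench, 250 mm behind the handle and 12 mm below it when the lid is shut. Frame turns with the lid.
- pin_tab (a point): Centre of the loose locking pin's flat black pull tab, the place to grasp: 10 thick (x), 30 long (y), 26 high (z) mm; pin 50 g. The 8 mm shank runs along the tab's +y. At the start the frame is as the oven's, and the tab sticks out 35 mm to the right (-y) of the oven's side. The pin sits loosely in 11 mm holes and draws straight out along the oven's -y: free after 50 mm.
- pin_end (a point): Free end of the pin's shank, on its axis: 82 mm from the tab's centre along +y, 2 mm above it. A 17 mm wide collar sits on the shank 30 to 34 mm from the tab's centre.
- tray: Shallow empty sheet-steel tray, loose, 0.45 kg, 216 (x) by 314 (y) mm, 14 high at the rim, floor 2 mm thick. Origin at the centre of its underside on the bench. Tips of glass rods, about 50 to 90 mm up, overhang its far right part (+x, -y); its middle and left are open above.
- tweezers: Steel tweezers, bystander, 60x114x9 mm.
- pliers: Black-handled pliers, bystander, 108x144x14 mm.
- cork_block: Cork block, bystander, 64x73x24 mm.
- plaster_a: Plaster mould half, bystander, 80x88x24 mm.
- plaster_b: Plaster mould half, bystander, 73x84x22 mm.
- locking_pin: The same locking pin as a whole: origin on the shank's axis, 2 mm above the tab's centre; y along the shank towards its free end.

How it is judged:
By the outcome, as a careful person would: the job done as asked, in the order asked, and still so for the second after the job is handed in, while the arm keeps its last pose, push and grip.
It also fails if it takes over 58 s, if anything falls off the work surface, if the arm or the gripper's body presses on something with over 40 N, if the wrist force passes 120 N, or if a joint passes its speed limit or range.

## Robot

A 6-joint arm with a two-finger parallel gripper is mounted at the origin on a cart in front of the work surface, level with it; the furniture and walls round the work are solid. World frame = base frame: x ahead of the robot, y to its left, z up, the work surface at z = 0. Lengths are in m, angles in degrees, forces in N, time in s.
With the tool pointing down it reaches from about 0.35 to 0.925 m from the base axis. Payload 6.4 kg.
Tool frame: the origin (TCP) lies midway between the tips of the shut fingers; the grasp point (between the pads) lies arm.tcp_to_grasp behind it (arm.tcp_to_grasp is the distance from the TCP to the grasp point, in m); z points along the fingers, y is the line along which they close (so a half turn about z gives the same grasp; the last joint's range is limited). The gripper opens to 85 mm and grips with 20 to 120 N. Pads are 22 mm wide; open, the fingers measure 114 mm over their backs; the gripper's body (76 mm by 85 mm) begins 54 mm behind the grasp point. The pads swing forward as they close: fully open they stand 13 mm farther back than shut.
Start: joints at [-73.803, 14.043, 89.255, -0, 76.702, -9.975], TCP at [0.287, -0.583, 0.231] pointing down, gripper open.
Joint ranges: [-179.41, 179.41], [-58.25, 129.5], [7.25, 145.43], [-54.29, 234.29], [11.92, 165.04], [-157.13, 157.13]. Speed limits (degrees/s): [147.25, 147.25, 180, 180, 180, 180].

## Interface

Orientations are given as [roll, pitch, yaw] about the fixed x, y, z axes, in that order (R = Rz(yaw) Ry(pitch) Rx(roll)).
In Python, from plant import arm gives the robot as it stands.
- The arm moves only by the tool apply_moves, never from a script. Its argument "deltas" is text: rows parted by semicolons, each of 7 numbers parted by spaces: the turn, a rotation vector about the world's x, y, z in units of pi rad (1.0 is pi rad), then the shift along the world's x, y, z in units of 0.4 m (1.0 is 0.4 m), then the gripper's target within -1 to 1 (shut at 1, half-way at 0, fully open at -1). In form: ax ay az tx ty tz gripper; .... A call has exactly 8 rows; each row shifts and turns the commanded pose from where the row before left it; what a row does not reach is not made up. A row lasts 1/8 s, in which the tool goes at most 62.5 mm and 10.7 degrees, less where a joint would pass 70% of its speed; a pose out of reach is approached as far as the arm can. A call with a number of a shift or a turn outside -1 to 1 is refused whole. A call with a gripper value outside its range is refused whole. The fingers move at their own pace and stop on an object; the grip force is fixed at half the most. Time passes only in rows, so rows that do not move let the fingers close, or fill a call up. It gives the time, the measured TCP pose, the force, the opening and the grip force at its end, in the units of the state.
- arm.get_obs(): the state, without advancing time (a new reading comes with each control period).
- arm.camera(name): name is "side" or "top"; returns a dict with "img" (420x560x3 uint8, blue, green, red), "fx", "fy", "cx", "cy" (pixels), "eye" and "attitude" of the camera in the world. Camera axes: x right, y down, z forward; pixel columns grow to the right and rows downward; lengths in m; the calibration is good to about 2 mm. A picture is of the moment at which its call begins. There is no depth.
- arm.hand_in(): hands the job in; it is judged then, once.
The state is a dict: "t": time; "joints": joint angles; "dq": joint speeds; "joint_efforts": joint torques, N m; "eef_pos": TCP position; "eef_rot": TCP orientation; "wrist_force": force on the tool from outside, world axes, zero at the start; "moment": the same for the moment, N m; "grip_width": opening from 0.0 (shut) to 1.0 (fully open); "finger_force": force on a finger pad.
Only numpy, scipy, OpenCV 4.12 (cv2) and the standard library are available. Lean on these libraries where they do the work, as an engineer would, in place of code of your own. Each camera call takes 0.05 s, during which the arm holds its last target. There are 200 camera calls.

## Working session

There is one attempt and no reset: what is moved stays moved. The work goes in short steps, Python scripts to look and compute and a tool call to move; the robot and the scene stay as the last step left them, time stands still between calls to the robot, and variables do not carry over. Pictures are saved under pics/ and viewed, at most 10 in all, crops included, and the job is handed in when it is done.

Besides the shell and the picture viewer there is one more tool, called as name(argument=value, ...), one argument or row to a line, values as JSON. apply_moves: Moves the arm, as the interface text tells. Its arguments: {"type":"object","properties":{"deltas":{"type":"string"}},"required":["deltas"]}

```bash
mkdir -p pics; ls
cat > h.py <<'E'
from plant import arm
import numpy as np, cv2
def cam(n):
    return arm.camera(n)
E
python3 - <<'E'
from h import *
print(arm.get_obs(), arm.tcp_to_grasp)
import pickle
for n in("top","side"):
    c=arm.camera(n); cv2.imwrite(f"pics/{n}0.png",c["img"]); pickle.dump(c,open(n+"0.pkl","wb"))
    print({k:v for k,v in c.items() if k!="img"})
E
```

```text
pics
{'t': 0.0, 'joints': array([-7.38021636e+01,  1.40833409e+01,  8.93267330e+01,  2.40929949e-03,
        7.67018937e+01, -9.97531760e+00]), 'dq': array([-0.06420162,  0.02595315, -0.03398297, -0.0919745 , -0.05299348,
       -0.0177658 ]), 'joint_efforts': array([-1.45058589e-04, -4.29514325e+01, -3.26123178e+01, -1.42637264e-04,
        5.36599226e-03,  1.08091658e-06]), 'eef_pos': array([ 0.28655785, -0.58279077,  0.23017192]), 'eef_rot': array([-1.79890131e+02, -2.17036401e-02,  2.61725768e+01]), 'wrist_force': array([ 0.17147293, -0.48434415,  0.36057742]), 'moment': array([0.06173673, 0.01332506, 0.01494122]), 'finger_force': 0.0, 'grip_width': 1.0011630283813184} 0.0187
{'fx': 434.36215062228916, 'fy': 434.36215062228916, 'cx': 273.35620942495535, 'cy': 211.22232035296236, 'eye': array([0.33643511, 0.00369357, 1.37880691]), 'attitude': array([-169.50400114,    0.98158855,  -90.58351036])}
{'fx': 465.13633366492866, 'fy': 465.13633366492866, 'cx': 265.19250882861496, 'cy': 208.97261176751826, 'eye': array([ 0.00951079, -1.06779211,  0.63293058]), 'attitude': array([-112.6096769 ,   -0.94513041,  -27.8274836 ])}
```

View pics/top0.png

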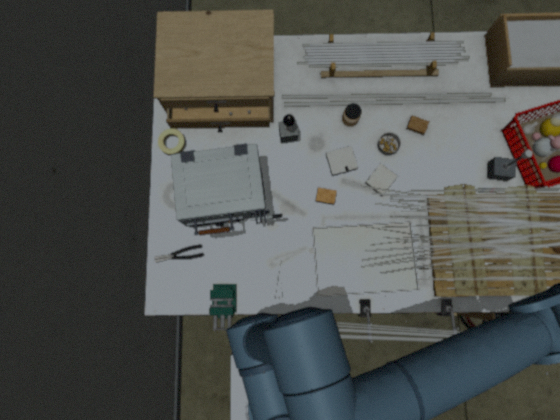

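View pics/side0.png

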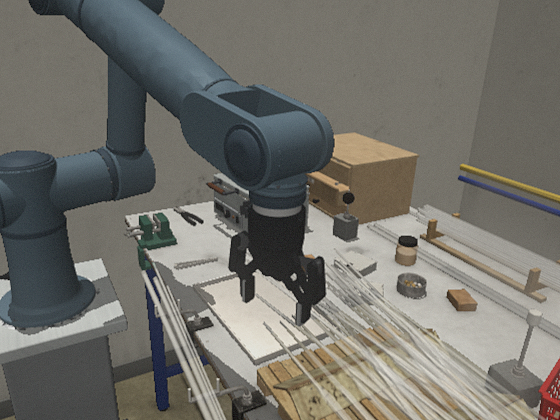

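The top view shows the oven at about (218,185), its handle at (213,230), the clevis and pin near (270,217), and the tray at (365,257). The arm hides the oven in the side view. I'll enlarge the oven in the top view.

```bash
cat > h.py <<'E'
from plant import arm
import numpy as np, cv2, pickle
from scipy.spatial.transform import Rotation as R
def load(n): return pickle.load(open(n+".pkl","rb"))
def snap(n,tag):
    c=arm.camera(n); pickle.dump(c,open(n+tag+".pkl","wb")); return c
def crop(c,x0,y0,x1,y1,s,f):
    im=cv2.resize(c["img"][y0:y1,x0:x1],None,fx=s,fy=s,interpolation=cv2.INTER_CUBIC)
    im=cv2.convertScaleAbs(im,alpha=1.4)
    for i in range(x0-x0%10+10,x1,10): cv2.putText(im,str(i),((i-x0)*s,10),0,.35,(0,255,255)); cv2.line(im,((i-x0)*s,12),((i-x0)*s,18),(0,255,255))
    for j in range(y0-y0%10+10,y1,10): cv2.putText(im,str(j),(0,(j-y0)*s+4),0,.35,(0,255,255)); cv2.line(im,(24,(j-y0)*s),(30,(j-y0)*s),(0,255,255))
    cv2.imwrite("pics/"+f,im)
def rot(c): return R.from_euler("xyz",c["attitude"],degrees=True).as_matrix()
def at(c,u,v,z):
    d=rot(c)@np.array([(u-c["cx"])/c["fx"],(v-c["cy"])/c["fy"],1]); e=c["eye"]
    return e+d*(z-e[2])/d[2]
def proj(c,p):
    q=rot(c).T@(np.asarray(p)-c["eye"]); return np.array([c["fx"]*q[0]/q[2]+c["cx"],c["fy"]*q[1]/q[2]+c["cy"]])
E
python3 - <<'E'
from h import *
c=load("top0"); crop(c,160,135,300,240,5,"t1.png")
E
```

```text
(no output)
```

View pics/t1.png

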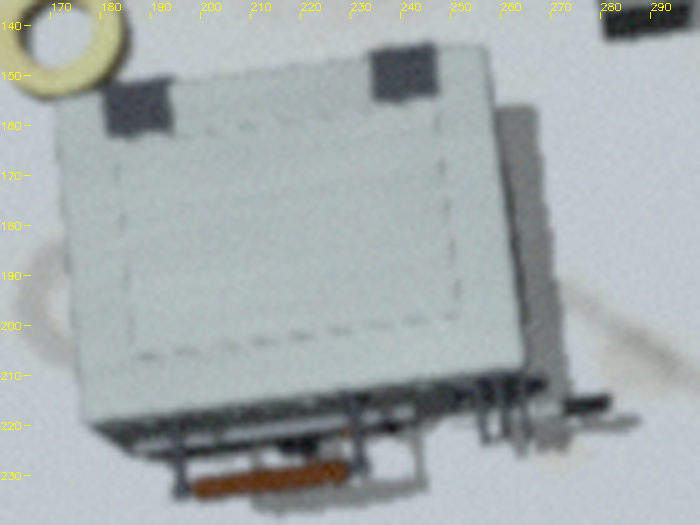

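Crop: lid corners at back-left (171,153), back-right (256,144), front-right (263,209) and front-left (177,219). Bar ends are at (196,233) and (229,229), and the tab at (275.5,216).

Run:
```python
from h import *
c=load("top0")
P=[at(c,*p,.147) for p in[(171.5,153.5),(256.5,144),(264,209.3),(177,219.3)]]
for p in P: print(p.round(4))
for i in range(4): print(np.linalg.norm(P[i]-P[i-1]).round(4), end=" ")
print("yaw",np.degrees(np.arctan2(*(P[0]-P[1])[[0,1]]*[-1,1])), np.degrees(np.arctan2(*(P[1]-P[2])[[1,0]])),np.degrees(np.arctan2(*(P[0]-P[3])[[1,0]])))
a,b=at(c,196.5,232.5,.137),at(c,229,228.5,.137); print("handle",(a+b)/2,np.linalg.norm(a-b))
for z in(.06,.08,.1,.12):print("tab",z,at(c,275.5,216,z).round(4))
print("tray",[at(c,*p,.014).round(3) for p in[(314,226),(410,221),(417,290),(317,294)]])
```

```text
[0.7433 0.3232 0.147 ]
[0.7687 0.0705 0.147 ]
[0.5709 0.0494 0.147 ]
[0.5449 0.3008 0.147 ]
0.1996 0.254 0.1989 0.2527 yaw 5.751697560672742 6.077359356996071 6.447385771650129
handle [0.51239905 0.1984326  0.137     ] 0.09460383416824204
tab 0.06 [0.566  0.0173 0.06  ]
tab 0.08 [0.5625 0.0171 0.08  ]
tab 0.1 [0.559  0.0169 0.1   ]
tab 0.12 [0.5555 0.0167 0.12  ]
tray [array([ 0.54 , -0.104,  0.014]), array([ 0.552, -0.408,  0.014]), array([ 0.337, -0.415,  0.014]), array([ 0.328, -0.107,  0.014])]
```

apply_moves(
  deltas="0 0 0.024 0.015 0.107 0.027 -1;0 0 0.024 0.015 0.107 0.027 -1;0 0 0.024 0.015 0.107 0.027 -1;0 0 0.024 0.015 0.107 0.027 -1;0 0 0.024 0.015 0.107 0.027 -1;0 0 0.024 0.015 0.107 0.027 -1;0 0 0.024 0.015 0.107 0.027 -1;0 0 0.024 0.015 0.107 0.027 -1",
)

```text
t: 1.1
eef_pos: [0.3345, -0.2394, 0.3176]
eef_rot: [-180.0, -0.0, 60.9]
wrist_force: [1.3, 0.0, -0.4]
grip_width: 1.001
finger_force: 0.0
```

apply_moves(
  deltas="0 0 0.024 0.015 0.107 0.027 -1;0 0 0.024 0.015 0.107 0.027 -1;0 0 0.024 0.015 0.107 0.027 -1;0 0 0.024 0.015 0.107 0.027 -1;0 0 0.024 0.015 0.107 0.027 -1;0 0 0.024 0.015 0.107 0.027 -1;0 0 0.024 0.015 0.107 0.027 -1;0 0 0.024 0.015 0.107 0.027 -1",
)

```text
t: 2.1
eef_pos: [0.3825, 0.1029, 0.4041]
eef_rot: [-180.0, 0.0, 95.4]
wrist_force: [0.8, -0.1, 0.4]
grip_width: 0.998
finger_force: 0.0
```

Run:
```python
from h import *
c=snap("side","1"); snap("top","1"); 
print(proj(c,[.555,.015,.09]))
u,v=proj(c,[.555,.015,.09]).astype(int)
crop(c,u-80,v-60,u+80,v+60,5,"s1.png")
```

```text
[253.97956992 221.14644889]
```

View pics/s1.png

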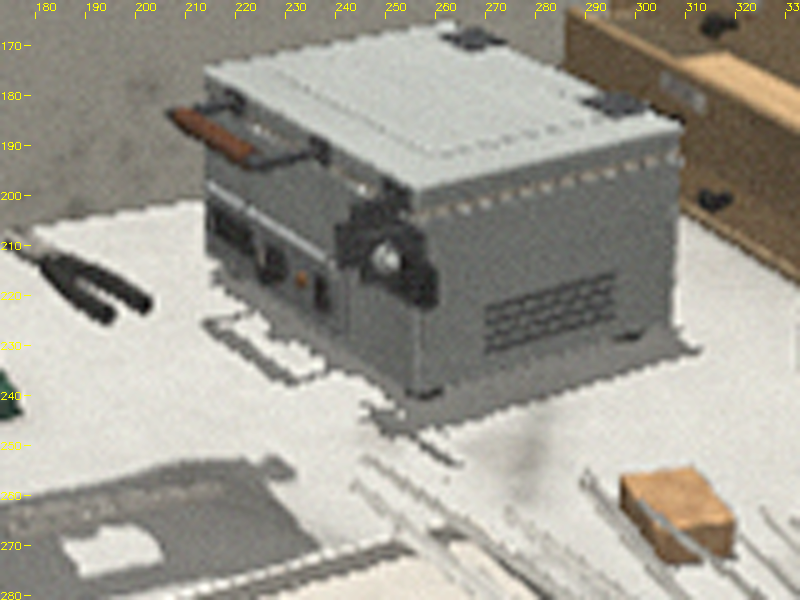

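The side crop shows the lid's front-right corner at about (257,198.6), the bright collar at (251,212.6), and the black tab spanning about u 253-261, v 208-223.

Run:
```python
from h import *
from scipy.optimize import least_squares
t=load("top0");s=load("side1")
tri=lambda a,b:least_squares(lambda p:np.r_[proj(t,p)-a,proj(s,p)-b],[.56,.02,.1])
for n,a,b in(("tab",(275.5,216),(257.5,216)),("FR",(264,209.3),(257,198.6)),("FL",(177,219.3),(215,175)),("BR",(256.5,144),(310,186.5)),("h",(212.7,230.5),(217,187.5))):
    r=tri(a,b);print(n,r.x.round(4),r.fun.round(1))
# joint fit of oven pose from given geometry
c0=R.from_euler
pts=[((-.1,-.13,.147),(264,209.3),(257,198.6)),((-.1,.13,.147),(177,219.3),(215,175)),((.1,-.13,.147),(256.5,144),(310,186.5)),((.1,.13,.147),(171.5,153.5),None)]
def f(q):
    r=[]
    for p,a,b in pts:
        w=np.array([q[0],q[1],0])+c0("z",q[2]).as_matrix()@(np.array(p)*[1,q[3],1]); r+=list(proj(t,w)-a)
        if b: r+=list(proj(s,w)-b)
    return r
for fx in (0,1):
    q=least_squares(lambda q:f([q[0],q[1],q[2],q[3] if fx else 1]),[.65,.18,.1,1]); print(q.x,np.degrees(q.x[2]),np.round(q.fun,1))
    M=c0("z",q.x[2]).as_matrix().T
    for n,a,b in(("tab",(275.5,216),(257.5,216)),("h",(212.7,230.5),(217,187.5))):
        w=tri(a,b).x; print(n,(M@(w-[q.x[0],q.x[1],0])).round(4))
```

```text
tab [0.5621 0.0153 0.1039] [ 0.5 -1.3 -1.3  0.2]
FR [0.5758 0.0479 0.1432] [ 0.6 -1.4 -1.5  0.3]
FL [0.5488 0.3009 0.1424] [ 0.4 -1.1 -1.3  0.1]
BR [0.773  0.0694 0.1429] [ 0.4 -0.9 -1.   0.3]
h [0.5147 0.1976 0.1379] [ 0.3 -0.8 -0.9  0.1]
[0.65947736 0.18436175 0.10849157 1.        ] 6.216109304072943 [ 1.8 -1.1 -1.5 -0.5 -0.7 -0.4 -2.3 -1.2  1.5 -1.4 -0.3 -0.7 -0.4 -0.5]
tab [-0.1151 -0.1575  0.1039]
h [-0.1425  0.0289  0.1379]
[0.65960627 0.1841269  0.11076724 0.97952781] 6.3464952691346905 [ 1.  -1.2 -1.8 -0.7  0.4 -0.4 -1.9 -1.   0.6 -1.4 -0.8 -0.9  0.5 -0.5]
tab [-0.1155 -0.157   0.1039]
h [-0.1425  0.0294  0.1379]
```

apply_moves(
  deltas="0 0 0.0045 0.055 -0.028 -0.07 0;0 0 0 0.055 -0.028 -0.07 0;0 0 0 0.055 -0.028 -0.07 0;0 0 0 0.055 -0.028 -0.07 0;0 0 0 0.055 -0.028 -0.07 0;0 0 0 0.055 -0.028 -0.07 0;0 0 0 0.055 -0.028 -0.07 0;0 0 0 0.055 -0.028 -0.07 0",
)

```text
t: 3.2
eef_pos: [0.5588, 0.0105, 0.1786]
eef_rot: [-179.9, -0.0, 96.0]
wrist_force: [0.2, 0.5, 0.7]
grip_width: 0.502
finger_force: 0.0
```

Run:
```python
from h import *
o=arm.get_obs();print(o["eef_pos"],o["eef_rot"],o["grip_width"])
c=snap("side","2"); t=snap("top","2")
print(proj(c,o["eef_pos"]),proj(t,o["eef_pos"]))
a=c["img"][140:240,200:320]; b=t["img"][150:250,210:330]
im=np.hstack([cv2.resize(x,None,fx=3.3,fy=3.3,interpolation=2) for x in(a,b)])
cv2.imwrite("pics/st2.png",cv2.convertScaleAbs(im,alpha=1.5))
```

```text
[0.55881278 0.01054478 0.17858118] [-1.79940288e+02 -2.06384787e-03  9.60220749e+01] 0.5024744756200162
[256.15613388 192.3702152 ] [277.42966872 211.24398939]
```

View pics/st2.png

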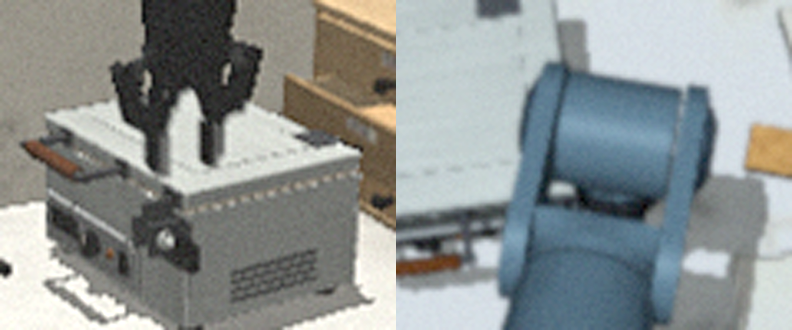

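The side view shows fingertips at about (248,191) and (264,189), matching the TCP projection. I'll check the tab model against the picture.

Run:
```python
from h import *
s=load("side2");t=load("top0")
M=R.from_euler("z",6.2,degrees=True).as_matrix()
for w in([.558,.0155,.104],[.561,.0155,.104],[.5575,.0155,.107]):
    w=np.array(w)
    im=[cv2.resize(x,None,fx=8,fy=8,interpolation=2) for x in(s["img"][190:240,230:280],t["img"][195:245,245:295])]
    for k,(c,o) in enumerate(((s,(230,190)),(t,(245,195)))):
        B=[(proj(c,w+M@(np.array([i,j,l])*[.005,.015,.013]))-o)*8 for i in(-1,1) for j in(-1,1) for l in(-1,1)]
        h=cv2.convexHull(np.array(B,dtype=np.int32)); cv2.polylines(im[k],[h],True,(0,0,255),1)
        p=(proj(c,w+M@[0,.032,.002])-o)*8; cv2.circle(im[k],tuple(int(x) for x in p),34 if k==0 else 4,(0,255,0),1)
    im=cv2.convertScaleAbs(np.hstack(im),alpha=1.6)
    cv2.imwrite(f"pics/f{int(w[0]*1e4)}.png",im)
a=[cv2.imread(f"pics/f{k}.png") for k in(5580,5610)]
cv2.imwrite("pics/fit.png",cv2.resize(np.vstack(a),None,fx=.75,fy=.75))
```

```text
(no output)
```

View pics/fit.png

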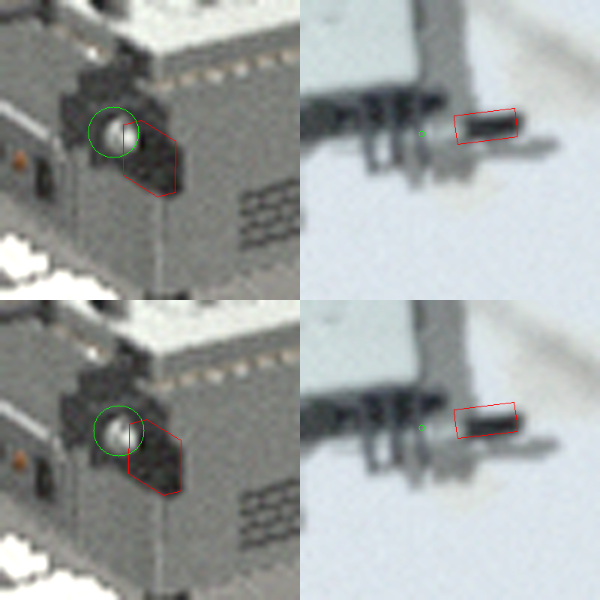

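apply_moves(
  deltas="0 0 0 -0.002 0 -0.03 0;0 0 0 0 0 -0.03 0;0 0 0 0 0 -0.03 0;0 0 0 0 0 -0.03 0;0 0 0 0 0 -0.03 0;0 0 0 0 0 -0.03 0;0 0 0 0 0 -0.03 0;0 0 0 0 0 -0.024 0",
)

```text
t: 4.3
eef_pos: [0.5577, 0.0118, 0.0855]
eef_rot: [-180.0, -0.0, 96.1]
wrist_force: [-0.0, 0.1, 0.6]
grip_width: 0.498
finger_force: 0.0
```

apply_moves(
  deltas="0 0 0 0 0 0 0.3;0 0 0 0 0 0 0.4;0 0 0 0 0 0 0.5;0 0 0 0 0 0 0.6;0 0 0 0 0 0 0.7;0 0 0 0 0 0 0.8;0 0 0 0 0 0 0.9;0 0 0 0 0 0 1",
)

```text
t: 5.3
eef_pos: [0.5583, 0.0118, 0.0868]
eef_rot: [179.9, 0.0, 96.1]
wrist_force: [1.0, -0.3, 2.3]
grip_width: 0.109
finger_force: 59.3
```

apply_moves(
  deltas="0 0 0 0.0014 -0.0124 0 1;0 0 0 0.0014 -0.0124 0 1;0 0 0 0.0014 -0.0124 0 1;0 0 0 0.0014 -0.0124 0 1;0 0 0 0.0014 -0.0124 0 1;0 0 0 0.0014 -0.0124 0 1;0 0 0 0.0014 -0.0124 0 1;0 0 0 0.0014 -0.0124 0 1",
)

```text
t: 6.3
eef_pos: [0.5623, -0.0282, 0.0864]
eef_rot: [-180.0, -0.0, 96.1]
wrist_force: [1.7, 2.1, 1.3]
grip_width: 0.104
finger_force: 59.2
```

apply_moves(
  deltas="0 0 0 0.0014 -0.0124 0 1;0 0 0 0.0014 -0.0124 0 1;0 0 0 0.0014 -0.0124 0 1;0 0 0 0.0014 -0.0124 0 1;0 0 0 0.0014 -0.0124 0 1;0 0 0 0.0014 -0.0124 0 1;0 0 0 0.0014 -0.0124 0 1;0 0 0 0.0014 -0.0124 0 1",
)

```text
t: 7.3
eef_pos: [0.5669, -0.0679, 0.0865]
eef_rot: [-180.0, 0.0, 96.1]
wrist_force: [0.9, 0.7, -1.1]
grip_width: 0.107
finger_force: 58.8
```

Run:
```python
from h import *
c=snap("side","3"); t=snap("top","3")
im=[cv2.resize(x,None,fx=3.3,fy=3.3,interpolation=2) for x in(c["img"][160:260,200:320],t["img"][200:300,300:420])]
cv2.imwrite("pics/p3.png",cv2.convertScaleAbs(np.hstack(im),alpha=1.5))
print([proj(t,[x,y,0.05]) for x,y in((.45,-.2),)])
```

```text
[array([347.25514261, 253.11501939])]
```

View pics/p3.png

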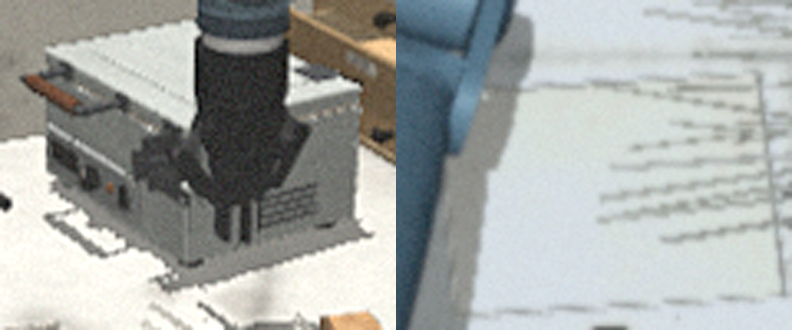

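Fingers hold the tab and the wrist force is near zero, so the pin is clear of the clevis. Rod tips begin at about u=362 in the top view. I'll turn the shank to +x and lay it in the tray's left strip.

apply_moves(
  deltas="0 0 -0.016 -0.01 -0.02 0.014 1;0 0 -0.0313 -0.03 -0.015 0.014 1;0 0 -0.0313 -0.03 -0.015 0.014 1;0 0 -0.0313 -0.03 -0.015 0.014 1;0 0 -0.0313 -0.03 -0.015 0.014 1;0 0 -0.0313 -0.03 -0.015 0.014 1;0 0 -0.0313 -0.03 -0.015 0.014 1;0 0 -0.0313 -0.03 -0.015 0.014 1",
)

```text
t: 8.4
eef_pos: [0.4783, -0.118, 0.1319]
eef_rot: [180.0, 0.0, 53.5]
wrist_force: [-0.6, 0.4, 0.0]
grip_width: 0.107
finger_force: 58.8
```

apply_moves(
  deltas="0 0 -0.0313 -0.03 -0.015 0 1;0 0 -0.0313 -0.03 -0.015 0 1;0 0 -0.0313 -0.03 -0.015 0 1;0 0 -0.0313 -0.03 -0.015 0 1;0 0 -0.0313 -0.03 -0.015 0 1;0 0 -0.0313 -0.03 -0.015 0 1;0 0 -0.0313 -0.03 -0.015 0 1;0 0 -0.0313 -0.03 -0.015 0 1",
)

```text
t: 9.4
eef_pos: [0.3823, -0.1659, 0.1317]
eef_rot: [180.0, -0.0, 8.4]
wrist_force: [-0.0, -0.4, 0.5]
grip_width: 0.102
finger_force: 58.8
```

Run:
```python
from h import *
c=snap("side","4"); t=snap("top","4")
im=[cv2.resize(x,None,fx=2.4,fy=2.4,interpolation=2) for x in(c["img"][180:340,170:330],t["img"][190:350,290:450])]
cv2.imwrite("pics/p4.png",cv2.convertScaleAbs(np.hstack(im),alpha=1.5))
print(at(t,362,260,.07),[proj(t,[x,y,.014]) for x,y in((.38,-.165),(.462,-.165))],[proj(c,[x,y,.014]) for x,y in((.38,-.165),(.462,-.165))])
```

```text
[ 0.42720273 -0.24008057  0.07      ] [array([335.13120199, 276.8473401 ]), array([334.18689778, 250.41836864])] [array([222.54104169, 289.54004405]), array([252.67649673, 281.66227245])]
```

View pics/p4.png

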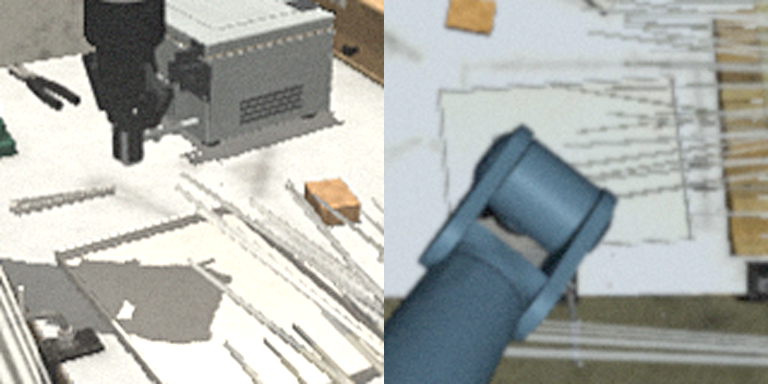

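apply_moves(
  deltas="-0.0011 0.0075 0 0.003 0 -0.034 1;-0.0011 0.0075 0 0.003 0 -0.034 1;-0.0011 0.0075 0 0.003 0 -0.034 1;-0.0011 0.0075 0 0.003 0 -0.034 1;-0.0011 0.0075 0 0.003 0 -0.034 1;-0.0011 0.0075 0 0.003 0 -0.034 1;-0.0011 0.0075 0 0.003 0 -0.034 1;-0.0011 0.0075 0 0.003 0 -0.02 1",
)

```text
t: 10.5
eef_pos: [0.3926, -0.1654, 0.0277]
eef_rot: [-179.9, 11.0, 8.8]
wrist_force: [0.5, 0.9, -0.3]
grip_width: 0.107
finger_force: 58.8
```

apply_moves(
  deltas="0 0 0 0 0 -0.007 1;0 0 0 0 0 -0.007 1;0 0 0 0 0 -0.007 1;0 0 0 0 0 -0.006 1;0 0 0 0 0 -0.005 1;0 0 0 0 0 0 1;0 0 0 0 0 0 1;0 0 0 0 0 0 1",
)

```text
t: 11.5
eef_pos: [0.3925, -0.1656, 0.0154]
eef_rot: [-179.9, 10.9, 8.7]
wrist_force: [0.8, -0.5, -0.3]
grip_width: 0.104
finger_force: 58.8
```

apply_moves(
  deltas="0 0 0 0 0 -0.004 1;0 0 0 0 0 -0.004 1;0 0 0 0 0 -0.004 1;0 0 0 0 0 -0.004 1;0 0 0 0 0 -0.003 1;0 0 0 0 0 -0.003 1;0 0 0 0 0 0 1;0 0 0 0 0 0 1",
)

```text
t: 12.5
eef_pos: [0.3925, -0.1655, 0.0065]
eef_rot: [-179.9, 10.9, 8.7]
wrist_force: [-0.7, -0.3, 0.3]
grip_width: 0.107
finger_force: 58.8
```

apply_moves(
  deltas="0 0 0 0 0 -0.002 1;0 0 0 0 0 -0.001 1;0 0 0 0 0 -0.001 1;0 0 0 0 0 -0.001 1;0 0 0 0 0 0 1;0 0 0 0 0 0 1;0 0 0 0 0 0 1;0 0 0 0 0 0 1",
)

```text
t: 13.5
eef_pos: [0.3925, -0.1655, 0.0045]
eef_rot: [-179.9, 10.9, 8.7]
wrist_force: [-0.3, 0.0, -0.4]
grip_width: 0.108
finger_force: 58.8
```

apply_moves(
  deltas="0 0 0 0 0 -0.001 1;0 0 0 0 0 -0.001 1;0 0 0 0 0 -0.001 1;0 0 0 0 0 -0.001 1;0 0 0 0 0 -0.001 1;0 0 0 0 0 0 1;0 0 0 0 0 0 1;0 0 0 0 0 0 1",
)

```text
t: 14.5
eef_pos: [0.3926, -0.1656, 0.0035]
eef_rot: [-179.9, 11.0, 8.7]
wrist_force: [-3.5, 2.4, 11.5]
grip_width: 0.108
finger_force: 66.1
```

Run:
```python
from h import *
c=snap("side","5")
cv2.imwrite("pics/p5.png",cv2.convertScaleAbs(cv2.resize(c["img"][240:320,180:290],None,fx=6,fy=6,interpolation=2),alpha=1.5))
o=arm.get_obs(); print(o["wrist_force"],o["eef_pos"])
```

```text
[-3.939373    1.87738118 11.87551754] [ 0.39256955 -0.16561861  0.00353689]
```

View pics/p5.png

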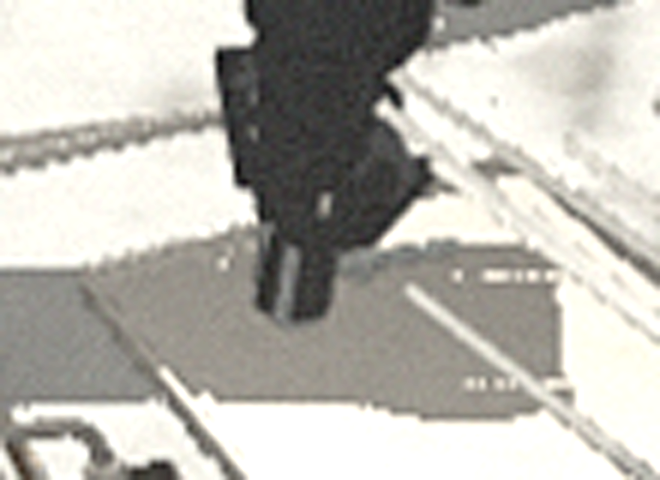

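The fingers stand in the tray, touching with 11 N. No other object is near them, and the nearest rod is to the right. I'll release now.

apply_moves(
  deltas="0 0 0 0 0 0.001 1;0 0 0 0 0 0 0.7;0 0 0 0 0 0 0.65;0 0 0 0 0 0 0.6;0 0 0 0 0 0 0.5;0 0 0 0 0 0 0.4;0 0 0 0 0 0 0.3;0 0 0 0 0 0 0.2",
)

```text
t: 15.55
eef_pos: [0.3923, -0.1654, 0.0026]
eef_rot: [-179.9, 10.9, 8.7]
wrist_force: [0.3, 0.4, 2.5]
grip_width: 0.4
finger_force: 0.8
```

apply_moves(
  deltas="0 0 0 0 0 0 0;0 0 0 0 0 0 0;0 0 0 -0.004 0 0.018 0;0 0 0 -0.006 0 0.03 0;0 0 0 -0.006 0 0.03 0;0 0 0 -0.006 0 0.03 0;0 0 0 -0.006 0 0.05 0;0 0 0 -0.006 0 0.05 0",
)

```text
t: 16.55
eef_pos: [0.3787, -0.1655, 0.0873]
eef_rot: [-179.9, 10.9, 8.7]
wrist_force: [-0.1, 0.3, 0.9]
grip_width: 0.499
finger_force: 0.0
```

Run:
```python
from h import *
o=arm.get_obs()
A=R.from_euler("xyz",o["eef_rot"],degrees=True)
T=R.from_euler("z",6.2,degrees=True)*R.from_euler("y",-35,degrees=True)*R.from_euler("z",90,degrees=True)*R.from_euler("x",180,degrees=True)
v=(T*A.inv()).as_rotvec()
print(v/np.pi, np.degrees(np.linalg.norm(v)), T.as_euler("xyz",degrees=True), T.as_matrix()[:,2])
print((np.array([.467,.193,.204])-o["eef_pos"])/.4, o["joints"])
c=snap("side","6")
cv2.imwrite("pics/p6.png",cv2.convertScaleAbs(cv2.resize(c["img"][240:320,180:290],None,fx=6,fy=6,interpolation=2),alpha=1.2))
```

```text
[-0.07967378 -0.21045031  0.48645763] 96.4770224736283 [ 1.45000000e+02 -1.27222187e-14  9.62000000e+01] [ 0.57022157  0.06194589 -0.81915204]
[0.22081071 0.89631515 0.29167555] [-34.73351706  -1.05674836 122.89351614  -8.11562642  66.36954224
  50.3477392 ]
```

View pics/p6.png

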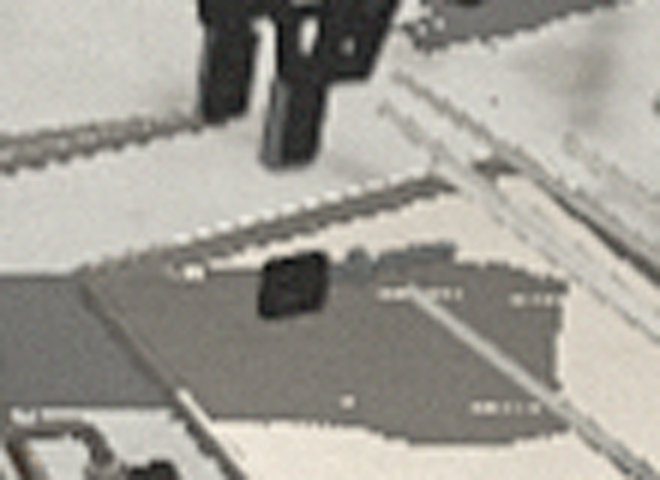

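The pin lies whole in the tray, tab at about (229,287), shank to the right. Next comes the handle.

apply_moves(
  deltas="0 0 0 0.01 0 0.08 0.2;-0.005 -0.0132 0.0304 0.0138 0.04 0.07 0.2;-0.005 -0.0132 0.0304 0.0138 0.06 0.06 0.2;-0.005 -0.0132 0.0304 0.0138 0.06 0.06 0.2;-0.005 -0.0132 0.0304 0.0138 0.06 0.06 0.2;-0.005 -0.0132 0.0304 0.0138 0.06 0.05 0.2;-0.005 -0.0132 0.0304 0.0138 0.06 0.02 0.2;-0.005 -0.0132 0.0304 0.0138 0.06 0 0.2",
)

```text
t: 17.6
eef_pos: [0.4219, -0.0048, 0.2473]
eef_rot: [166.8, -0.9, 46.3]
wrist_force: [-0.0, -0.4, -0.2]
grip_width: 0.399
finger_force: 0.0
```

apply_moves(
  deltas="-0.005 -0.0132 0.0304 0.0138 0.06 0 0.2;-0.005 -0.0132 0.0304 0.0138 0.06 0 0.2;-0.005 -0.0132 0.0304 0.0138 0.06 0 0.2;-0.005 -0.0132 0.0304 0.0138 0.06 0 0.2;-0.005 -0.0132 0.0304 0.0138 0.06 0 0.2;-0.005 -0.0132 0.0304 0.0138 0.06 0 0.2;-0.005 -0.0132 0.0304 0.0138 0.06 0 0.2;-0.005 -0.0132 0.0304 0.0138 0.06 0 0.2",
)

```text
t: 18.6
eef_pos: [0.4655, 0.1873, 0.2461]
eef_rot: [147.1, -1.0, 90.9]
wrist_force: [0.7, 0.2, 0.4]
grip_width: 0.399
finger_force: 0.0
```

Run:
```python
from h import *
o=arm.get_obs()
A=R.from_euler("xyz",o["eef_rot"],degrees=True)
T=R.from_euler("xyz",[145,0,96.2],degrees=True)
v=(T*A.inv()).as_rotvec()
print(o["eef_pos"],o["eef_rot"],v/np.pi,(np.array([.467,.193,.204])-o["eef_pos"])/.4, o["joints"])
# red-brown bar segmentation around the handle
from scipy import ndimage
for n,c in(("top",load("top0")),("side",snap("side","7"))):
    p=proj(c,[.5137,.1978,.137]); im=c["img"].astype(int)
    m=(im[...,2]>1.5*im[...,0])&(im[...,2]-im[...,0]>25); yy,xx=np.nonzero(m)
    k=(abs(xx-p[0])<28)&(abs(yy-p[1])<20); print(n,p,xx[k].mean(),yy[k].mean(),xx[k].min(),xx[k].max(),k.sum())
```

```text
[0.46549656 0.18727835 0.24613698] [147.1178822   -1.02646537  90.89682443] [-0.00496456 -0.01210033  0.02935255] [ 0.00375861  0.01430413 -0.10534245] [ 11.45972609 -25.75824224 128.71089454  -6.92121196  44.6816241
  14.37779395]
top [212.97837196 230.05091725] 213.8673469387755 230.5204081632653 199 228 98
side [215.75639453 187.90586497] 215.33333333333334 187.16666666666666 208 222 48
```

apply_moves(
  deltas="-0.0012 -0.003 0.0073 0 0 0 0.2;-0.0012 -0.003 0.0073 0 0 0 0.2;-0.0012 -0.003 0.0073 0.005 0.002 -0.023 0.2;-0.0012 -0.003 0.0073 0.005 0.002 -0.023 0.2;0 0 0 0.005 0.002 -0.025 0.2;0 0 0 0.005 0.002 -0.025 0.2;0 0 0 0.005 0.003 -0.025 0.2;0 0 0 0.005 0.003 -0.025 0.2",
)

```text
t: 19.65
eef_pos: [0.4778, 0.1922, 0.1869]
eef_rot: [145.1, -0.1, 96.0]
wrist_force: [-0.3, -0.2, -0.0]
grip_width: 0.401
finger_force: 0.0
```

apply_moves(
  deltas="0 0 0 0.0143 0.0017 -0.0202 0.2;0 0 0 0.0143 0.0017 -0.0202 0.2;0 0 0 0.0143 0.0017 -0.0202 0.2;0 0 0 0.0143 0.0017 -0.0202 0.2;0 0 0 0.0143 0.0017 -0.0202 0.2;0 0 0 0.0143 0.0017 -0.0202 0.2;0 0 0 0.0143 0.0017 -0.0202 0.2;0 0 0 0.0143 0.0017 -0.0202 0.2",
)

```text
t: 20.65
eef_pos: [0.5238, 0.1975, 0.1225]
eef_rot: [145.1, -0.1, 96.0]
wrist_force: [-0.4, -0.4, 0.4]
grip_width: 0.399
finger_force: 0.0
```

Run:
```python
from h import *
o=arm.get_obs();print(o["eef_pos"],o["wrist_force"],o["joints"],o["eef_rot"])
```

```text
[0.52384438 0.19753892 0.12253663] [-0.3574178  -0.44994711  0.43149413] [ 10.12866839  -5.42176127 127.78840993  -5.95351431  22.90689502
   8.92427778] [ 1.45095649e+02 -6.72011744e-02  9.59865051e+01]
```

No contact on the way in. Closing gently.

apply_moves(
  deltas="0 0 0 0 0 0 0.35;0 0 0 0 0 0 0.45;0 0 0 0 0 0 0.55;0 0 0 0 0 0 0.6;0 0 0 0 0 0 0.7;0 0 0 0 0 0 0.8;0 0 0 0 0 0 1;0 0 0 0 0 0 1",
)

```text
t: 21.65
eef_pos: [0.5224, 0.1975, 0.1227]
eef_rot: [145.2, -0.0, 96.0]
wrist_force: [-7.5, -1.9, 4.4]
grip_width: 0.165
finger_force: 58.3
```

Run:
```python
import numpy as np
c,s=np.cos(np.radians(6.2)),np.sin(np.radians(6.2))
p=lambda t:np.array([-.2393*np.cos(t)-.0033*np.sin(t),.2393*np.sin(t)-.0033*np.cos(t)])
a=np.radians(1.25)/np.pi;print("rot",-s*a,c*a)
for i in range(0,32,4):
    d=(p(np.radians(1.25*(i+4)))-p(np.radians(1.25*i)))/4/.4; print(i,round(d[0]*c,4),round(d[0]*s,4),round(d[1],4))
```

```text
rot -0.0007499955257362697 0.006903826138696634
0 0.0004 0.0 0.013
4 0.0015 0.0002 0.013
8 0.0026 0.0003 0.0128
12 0.0037 0.0004 0.0125
16 0.0048 0.0005 0.0121
20 0.0058 0.0006 0.0117
24 0.0068 0.0007 0.0111
28 0.0078 0.0008 0.0105
```

apply_moves(
  deltas="-0.00075 0.0069 0 0.0004 0 0.013 1;-0.00075 0.0069 0 0.0004 0 0.013 1;-0.00075 0.0069 0 0.0004 0 0.013 1;-0.00075 0.0069 0 0.0004 0 0.013 1;-0.00075 0.0069 0 0.0015 0.0002 0.013 1;-0.00075 0.0069 0 0.0015 0.0002 0.013 1;-0.00075 0.0069 0 0.0015 0.0002 0.013 1;-0.00075 0.0069 0 0.0015 0.0002 0.013 1",
)

```text
t: 22.65
eef_pos: [0.5255, 0.1978, 0.164]
eef_rot: [155.3, -0.0, 96.0]
wrist_force: [-2.9, 0.4, -2.1]
grip_width: 0.163
finger_force: 59.5
```

Lifting freely, about 10° open.

apply_moves(
  deltas="-0.00075 0.0069 0 0.0026 0.0003 0.0128 1;-0.00075 0.0069 0 0.0026 0.0003 0.0128 1;-0.00075 0.0069 0 0.0026 0.0003 0.0128 1;-0.00075 0.0069 0 0.0026 0.0003 0.0128 1;-0.00075 0.0069 0 0.0037 0.0004 0.0125 1;-0.00075 0.0069 0 0.0037 0.0004 0.0125 1;-0.00075 0.0069 0 0.0037 0.0004 0.0125 1;-0.00075 0.0069 0 0.0037 0.0004 0.0125 1",
)

```text
t: 23.65
eef_pos: [0.5361, 0.1991, 0.2052]
eef_rot: [165.2, -0.0, 96.0]
wrist_force: [-5.1, 0.8, -1.4]
grip_width: 0.168
finger_force: 59.6
```

apply_moves(
  deltas="-0.00075 0.0069 0 0.0048 0.0005 0.0121 1;-0.00075 0.0069 0 0.0048 0.0005 0.0121 1;-0.00075 0.0069 0 0.0048 0.0005 0.0121 1;-0.00075 0.0069 0 0.0048 0.0005 0.0121 1;-0.00075 0.0069 0 0.0058 0.0006 0.0117 1;-0.00075 0.0069 0 0.0058 0.0006 0.0117 1;-0.00075 0.0069 0 0.0058 0.0006 0.0117 1;-0.00075 0.0069 0 0.0058 0.0006 0.0117 1",
)

```text
t: 24.65
eef_pos: [0.5536, 0.2012, 0.2438]
eef_rot: [175.1, -0.0, 96.0]
wrist_force: [-3.8, 3.0, -1.5]
grip_width: 0.166
finger_force: 59.5
```

apply_moves(
  deltas="-0.00075 0.0069 0 0.0068 0.0007 0.0111 1;-0.00075 0.0069 0 0.0068 0.0007 0.0111 1;-0.00075 0.0069 0 0.0068 0.0007 0.0111 1;-0.00075 0.0069 0 0.0068 0.0007 0.0111 1;-0.00075 0.0069 0 0.0078 0.0008 0.0105 1;-0.00075 0.0069 0 0.0078 0.0008 0.0105 1;-0.00075 0.0069 0 0.0078 0.0008 0.0105 1;0 0 0 0 0 0 1",
)

```text
t: 25.65
eef_pos: [0.5744, 0.2037, 0.2746]
eef_rot: [-176.2, -0.0, 96.0]
wrist_force: [-5.3, 4.7, 1.5]
grip_width: 0.164
finger_force: 59.7
```

Run:
```python
from h import *
o=arm.get_obs();p=o["eef_pos"];print(p,o["wrist_force"],o["eef_rot"],o["grip_width"])
# bar centre -> lid angle from its height above the hinge and from its distance in front of the start
for b in(.0187,):
    g=p-b*R.from_euler("xyz",o["eef_rot"],degrees=True).as_matrix()[:,2]
    for z0 in(.137,.138): print(g,np.degrees(np.arcsin((g[2]-.125-(z0-.137))/np.hypot(.25,.012))-np.arctan2(.012,.25)))
s=snap("side","8"); im=s["img"].astype(int); q=proj(s,g); m=(im[...,2]>1.5*im[...,0])&(im[...,2]-im[...,0]>25); yy,xx=np.nonzero(m); k=(abs(xx-q[0])<28)&(abs(yy-q[1])<20); print(q,xx[k].mean(),yy[k].mean(),k.sum())
```

```text
[0.57437215 0.20373896 0.27456637] [-5.32864344  4.72485739  1.52618492] [-1.76201882e+02 -3.30075453e-02  9.60110335e+01] 0.1643886227763217
[0.57560518 0.20385799 0.2932253 ] 39.483378599313276
[0.57560518 0.20385799 0.2932253 ] 39.17496184820665
[232.72060868 135.91106027] 231.6 134.8 5
```

apply_moves(
  deltas="-0.0003 0.0027 0 0.0032 0.0003 0.004 1;-0.0003 0.0027 0 0.0032 0.0003 0.004 1;0 0 0 0 0 0 1;0 0 0 0 0 0 1;0 0 0 0 0 0 1;0 0 0 0 0 0 1;0 0 0 0 0 0 1;0 0 0 0 0 0 1",
)

```text
t: 26.7
eef_pos: [0.5766, 0.204, 0.2775]
eef_rot: [-175.2, -0.0, 96.0]
wrist_force: [-3.5, 4.9, -0.1]
grip_width: 0.167
finger_force: 59.6
```

Run:
```python
from h import *
o=arm.get_obs();p=o["eef_pos"];g=p-.0187*R.from_euler("xyz",o["eef_rot"],degrees=True).as_matrix()[:,2]
print(p,o["wrist_force"],o["eef_rot"],np.degrees(np.arcsin((g[2]-.1255)/.2503))-2.75,o["dq"].round(2))
s=snap("side","9"); a=load("side7")["img"].astype(int); b=s["img"].astype(int)
br=lambda im:[(im[y-12:y+12,x-14:x+14,2]>1.5*im[y-12:y+12,x-14:x+14,0]).sum() for x,y in((215,187),(233,135))]
print(br(a),br(b))
# lid's front-right corner expected at 40 deg: brightness edge there
M=R.from_euler("z",6.2,degrees=True).as_matrix(); th=np.radians(40)
for d in(36,40,44):
    th=np.radians(d); c,n=np.cos(th),np.sin(th); r=np.array([-.205,.022]); q=np.array([.659,.185,.125])+M@[.105,-.13,0]+M@[c*r[0]+n*r[1],0,-n*r[0]+c*r[1]]
    print(d,proj(s,q))
g2=s["img"].mean(2)
u,v=proj(s,q).astype(int); print(g2[110:170:3,u-24:u+26:3].astype(int),u)
```

```text
[0.5766442  0.20399966 0.27745279] [-3.46707185  4.93642839 -0.10349297] [-1.75241663e+02 -2.66919724e-02  9.60162370e+01] 40.21375076584514 [-0.04 -0.07  0.08  0.07  0.1  -0.08]
[np.int64(68), np.int64(0)] [np.int64(0), np.int64(40)]
36 [271.0029391 156.4087786]
40 [273.97875315 152.38987331]
44 [277.14171243 148.59326618]
[[ 21  97  95  95  95  91  90  95  88  91  97  97  98  94  99  94  96]
 [ 23  96  94  95  97  92  91  95  92  97  98  96  99  94  97  95  99]
 [ 85  95  95  90  92  96  95  93  97  99  96  94  97  95  94  95  96]
 [ 92  98  92  89  93  95  98  93  91  96  96  91  98  95 100  96  97]
 [ 97  96  93  95  96  93  92  95  94  94  91  95  97  98  96  96  97]
 [ 91  98  88  93  95  98  97  95  94  96  90  98  94 100  95  95  97]
 [ 95  95  92  94  94  92  95  95  92  95  92  96 100  93  95  96  93]
 [ 98  90  95  93  93  96  89  99  92  96  89  93  93  96  94  98  93]
 [ 95  95  92  97  91  97  94  95  94  95  92  89  95  94  93  96  96]
 [ 94  90  95  94  96  93  93  92  91  95  96  91  95  93  95  94  87]
 [ 96  96  85  92  92  88  88  95  91  93  96  97  95  91  76 134 135]
 [100  97  96  93  89  93  91  93  91  92  97  93  95  95  91  71  66]
 [ 42  79  74  94  92  87  89  93  95  96  89  98  95  92  77  63  94]
 [ 48  88  88  43  85  95  93  98  92  94  95  97  94  95  82  59  68]
 [ 81  96  59  37  31  51  50  91  93  89  91  91  92  97  74  61  61]
 [110  99  30  32  37  54  69  74  89  95  96  89  93  97  68  63  70]
 [ 55  35 114  37  38  92  90  73  71  74  95  90  93  94  64  65  59]
 [ 55  38  52  36  96  97  57  84  73  73  82  96  94  89  66  60  63]
 [ 92  53  50  41  53  47  96  64  86  67  74  75  76 101  70  80  69]
 [ 95  96  45  59  51  53  54  82  83  79  64  72  77  44  92  84  68]] 277
```

```bash
python3 -c "
from plant import arm
print(arm.hand_in())"
```

```text
the job is handed in; nothing more can be done
None
```

I drew the pin and laid it in the tray, and handed the job in at about 27 s with the gripper holding the lid still at about 40° (by arm pose and side camera); the verdict was not shown.

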